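Brush out the leaning jar before it goes to glass recycling

ROBOT

A 6-joint arm with a two-finger parallel gripper is mounted at the origin on the work surface. World frame = base frame: x ahead of the robot, y to its left, z up, the work surface at z = 0. Lengths are in m, angles in rad, forces in N, time in s.
With the tool pointing down it reaches from about 0.325 to 0.85 m from the base axis. Payload 4.4 kg.
Tool frame: the origin (TCP) lies midway between the tips of the shut fingers; the grasp point (between the pads) lies 19 mm behind it (r.pinch_z is the distance from the TCP to the grasp point, in m); z points along the fingers, y is the direction in which the jaws open and shut (so a half turn about z gives the same grasp; the last joint's range is limited). The gripper opens to 94 mm and grips with 3 to 60 N. Pads are 16 mm wide; open, the fingers measure 119 mm over their backs; the gripper's body (75 mm by 177 mm) begins 78 mm behind the grasp point.
Start: joints at [1.062, 0.207, 1.542, -0, 1.393, -0.15], TCP at [0.201, 0.539, 0.205] pointing down, gripper open.
Joint ranges: [-2.73, 2.73], [-0.86, 2.22], [0.23, 2.46], [-1.11, 4.25], [0.08, 2.63], [-2.82, 2.82]. Speed limits (rad/s): [2.79, 2.79, 3.14, 3.14, 3.14, 3.14].

INTERFACE

Orientations are given as a 3x3 rotation matrix whose columns are the frame's x, y, z axes.
In Python, from plant import readout, viewer, r gives the robot as it stands. The module is installed in compiled form; this text tells all that it offers.
- The arm moves only by the shell command python3 -m crank 'ROWS' [OPENING]. ROWS is JSON, a list of rows, each a list of 6 numbers: the shift along the tool's x, y, z normalised to -1 to 1, where 1 is 0.1 m, then the turn, a rotation vector about the tool's x, y, z normalised to -1 to 1, where 1 is 90 degrees. In form: [[dx, dy, dz, ax, ay, az], ...]. A call has 1 to 10 rows; each row is the pose to reach, as a shift and turn from the pose commanded when the call began, along the tool's axes at that moment; what a row does not reach only later rows make up. A row lasts 1/8 s, in which the tool goes at most 62.5 mm and 10.7 degrees, less where a joint would pass 70% of its speed; a pose out of reach is approached as far as the arm can. A call with a number of a shift or a turn outside -1 to 1 is refused whole. A call with a gripper value outside its range is refused whole. OPENING is the opening, from 0 (shut) to 1 (fully open), set as the call begins (- or left out, the last holds). The fingers move at their own pace and stop on an object; the grip force is fixed at half the most. Time passes only in rows, so rows that repeat a pose let the fingers close. It gives the time, the measured TCP pose, the force and the opening at its end, in the units of the state.
- readout.read_state(): the state, without advancing time (a new reading comes with each control period).
- viewer.get_image(name): name is "scene" or "top"; returns a dict with "frame" (400x640x3 uint8, red, green, blue), "K" (3x3 intrinsics, pixels), "dist" ([k1, k2, p1, p2, k3] as OpenCV has them; the pictures are not rectified), "rvec" (rotation vector, rad) and "tvec" (3), from world to camera coordinates, as OpenCV has them. Camera axes: x right, y down, z forward; pixel columns grow to the right and rows downward; lengths in m; the calibration is good to about 2 mm. A picture is of the moment at which its call begins. There is no depth.
- r.sign_off(): hands the job in, once; it reports no verdict.
The state is a dict: "t": time; "q": joint angles; "dq": joint speeds; "joint_efforts": joint torques, N m; "position": TCP position; "orientation": TCP orientation; "wrist_force": force on the tool from outside, world axes, zero at the start; "moment": the same for the moment, N m; "finger_gap": finger opening in m.
Only numpy, scipy, OpenCV 4.12 (cv2) and the standard library are available. Lean on these libraries where they do the work, as an engineer would, in place of code of your own. Each camera call takes 0.05 s, during which the arm holds its last target.

TASK

Take the long brush out of its pot and scrub out the wide-mouthed jar that leans in the rack with three full strokes, each one down until the bristles meet the bottom and back up until about half of the bristle head stands out of the mouth. Then set the brush back upright in its pot, bristles down, without dropping it. Treat the glass gently, keep the jar seated in its bay, and leave the pot and everything else where they stand.

Things in the scene. Friction and masses are not known exactly. Their poses are not given: they have to be found in the camera images.
- brush: Long bottle brush, 285 mm, 0.14 kg, standing loose in the pot, head down. Origin: centre of the head's flat lower end; z along the brush to the handle's end. Head z 0-90 mm: soft bristles 73 mm across on a firm core 48 mm across (40 at the lower end, which springs in up to 8 mm, 1.5 N/mm); stem 7 mm thick; round wooden handle 23-25 mm thick from z 172 to 270, end at 285: grip near z 245.
- pot: White stoneware utensil pot with an open top, 95 mm across at the rim and 115 mm tall, 0.7 kg, loose on the bench. Origin: centre of its underside, z up.
- pot_floor (a point): Centre of the pot's inner floor, 6 mm above its underside. The inside is 83 mm across and 109 mm deep. The brush stands here.
- jar: Clear glass jar, wide open mouth, loose in one bay of the rack, leaning 30 deg from vertical, mouth up and towards the robot. 86 mm across, 150 long, 0.38 kg. Origin: its heel, the lowest point of its foot; z along the wall towards the mouth, parallel to the jar's axis, which is at x = 43 mm, y = 0; x across the foot, away from the robot and upward.
- jar_floor (a point): Centre of the jar's inner floor, on its axis; same axes as the jar (z along the axis, out of the mouth). The jar is 144 mm deep inside, 78 mm wide inside, narrowing to 72 mm at the mouth.
- jar_mouth (a point): Centre of the jar's mouth, level with its rim, on its axis 144 mm from jar_floor; same axes.
- beer_bottle: Bystander: empty amber beer bottle with a narrow neck, 61 mm across, 195 mm long, loose in the rack's other bay and leaning in the same way. Origin: its heel, the lowest point of its foot; z along the bottle towards its mouth.
- rack: Fixed stainless bottle rack of bent sheet, 193 mm wide, 124 high: two bays 95 mm apart, walls 50 mm high between them. Origin: on the bench under its inner corner; x points away from the robot at yaw 0. Its plate leans 30 deg from vertical towards -x and carries jar and bottle from below; either may be in either bay.
- detergent: Bystander: white detergent bottle with closed cap, 78 mm across, 242 mm tall, standing loose. Origin: centre of its underside.
- mug_shard: Bystander: piece of a white ceramic mug with its handle, about 65 mm wide and 72 mm high, loose. Origin: on the bench, at the centre of the former mug; the piece extends to about 70 mm from it along x.
- tiers: Bystander: fixed stack of three translucent plastic trays, 270 x 190 mm, 254 mm tall, at the left of the bench. Origin: centre of its underside.
- tray: Bystander: flattened aluminium tray, 120 x 180 x 6 mm, lying fixed on the bench to the right. Origin: centre of its underside.
Not all that is in view belongs to the job. What is shaped like the pot but blue is not meant. What is shaped like the jar but blue is not meant.

How it is judged:
By the outcome, as a careful person would: the job done as asked, in the order asked, and still so for the second after the job is handed in, with the robot touching nothing.
It also fails if it takes over 58 s, if anything falls off the work surface, if the arm or the gripper's body presses on something with over 40 N, if the wrist force passes 120 N, or if a joint passes its speed limit or range.

## Working session

There is one attempt and no reset: what is moved stays moved. The work goes in short steps, Python scripts to look and compute and a shell command to move; the robot and the scene stay as the last step left them, time stands still between calls to the robot, and variables do not carry over. Pictures are saved under pics/ and viewed, and the job is handed in when it is done.

```bash
mkdir -p pics; cat > h.py <<'E'
import numpy as np, cv2
from plant import readout, viewer, r
def shot(n):
    d=viewer.get_image(n); return d
def save(img,fn): cv2.imwrite('pics/'+fn, cv2.cvtColor(img,cv2.COLOR_RGB2BGR))
def crop(img,x0,y0,x1,y1,s,fn): save(cv2.resize(img[y0:y1,x0:x1],None,fx=s,fy=s,interpolation=cv2.INTER_CUBIC),fn)
def arr(d): return np.array(d['K'],float),np.array(d['dist'],float),np.array(d['rvec'],float),np.array(d['tvec'],float)
def proj(d,P):
    K,D,rv,tv=arr(d); return cv2.projectPoints(np.array(P,float).reshape(-1,1,3),rv,tv,K,D)[0].reshape(-1,2)
def ray(d,uv):
    K,D,rv,tv=arr(d); R=cv2.Rodrigues(rv)[0]
    n=cv2.undistortPoints(np.array(uv,float).reshape(1,1,2),K,D).ravel()
    v=R.T@np.array([n[0],n[1],1]); return -R.T@tv.ravel(), v/np.linalg.norm(v)
def onz(d,uv,z):
    o,v=ray(d,uv); return o+v*(z-o[2])/v[2]
def tri(d1,uv1,d2,uv2):
    a,u=ray(d1,uv1); b,v=ray(d2,uv2)
    A=np.stack([u,-v],1); s=np.linalg.lstsq(A,b-a,rcond=None)[0]
    p,q=a+s[0]*u,b+s[1]*v; return (p+q)/2, np.linalg.norm(p-q)
E
python3 - <<'E'
from h import *
import pickle
o={}
for n in('scene','top'):
    d=shot(n); o[n]=d; save(d['frame'],n+'0.png'); print(n,ray(d,(320,200)))
pickle.dump(o,open('v0.pkl','wb'))
s=readout.read_state(); print(s['t'],s['position'],s['orientation'],s['finger_gap'],r.pinch_z)
E
```

```text
scene (array([ 0.57290658, -0.72322303,  1.17460932]), array([ 0.05531483,  0.57914639, -0.81334478]))
top (array([0.53577509, 0.02235023, 1.90323914]), array([ 0.04522052,  0.0048198 , -0.9989654 ]))
0.1 [0.20106276 0.53793652 0.20440851] [[-9.36662515e-01  3.50232001e-01 -9.36963695e-04]
 [ 3.50233167e-01  9.36660815e-01 -1.80191436e-03]
 [ 2.46529108e-04 -2.01594140e-03 -9.99997938e-01]] 0.0938140444054244 0.0188
```

View pics/scene0.png

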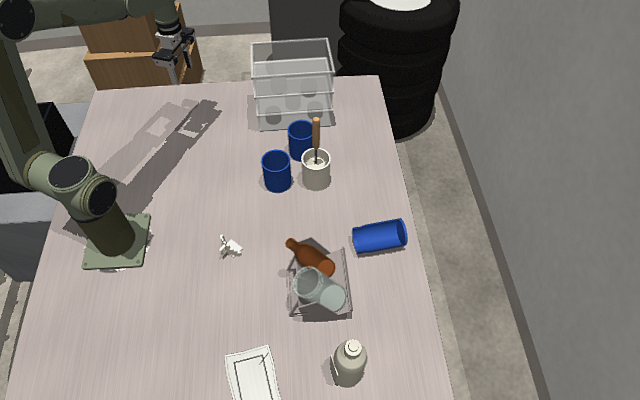

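View pics/top0.png

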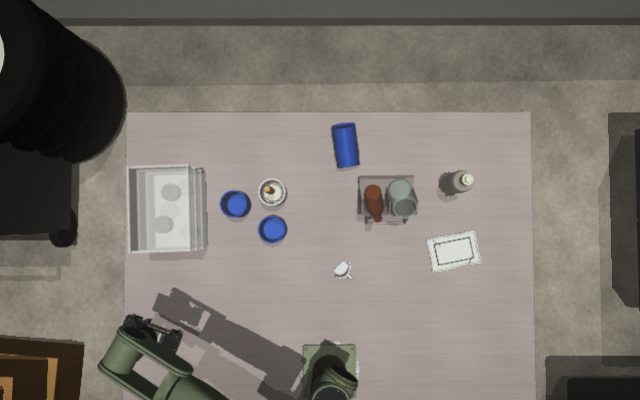

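```bash
python3 - <<'E'
from h import *
import pickle
o=pickle.load(open('v0.pkl','rb'))
crop(o['scene']['frame'],250,105,350,205,6,'a1.png')
crop(o['top']['frame'],210,165,310,250,7,'a2.png')
crop(o['scene']['frame'],270,225,370,325,6,'a3.png')
crop(o['top']['frame'],345,165,425,235,8,'a4.png')
E
```

```text
(no output)
```

View pics/a1.png

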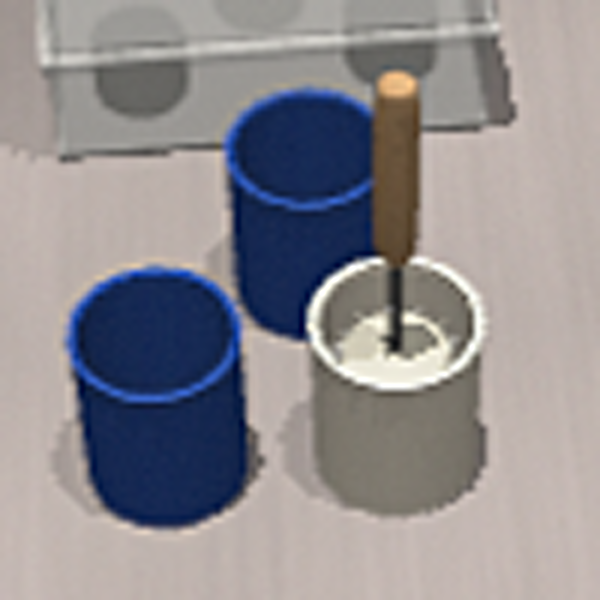

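View pics/a2.png

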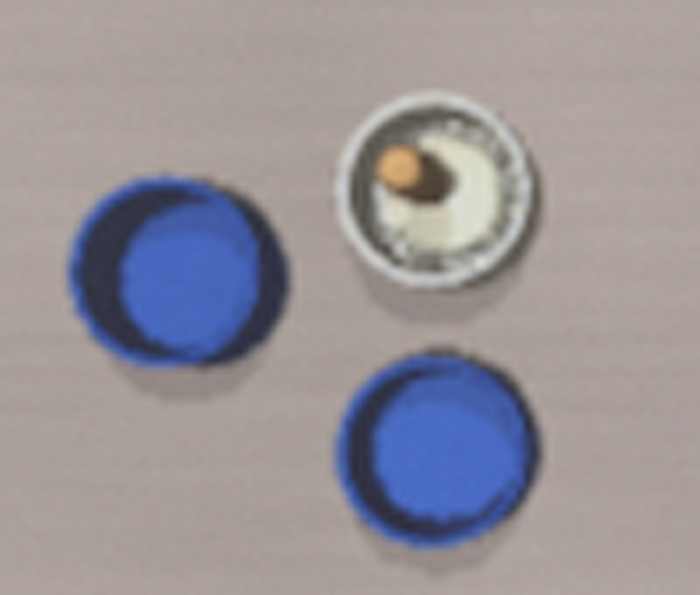

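View pics/a3.png

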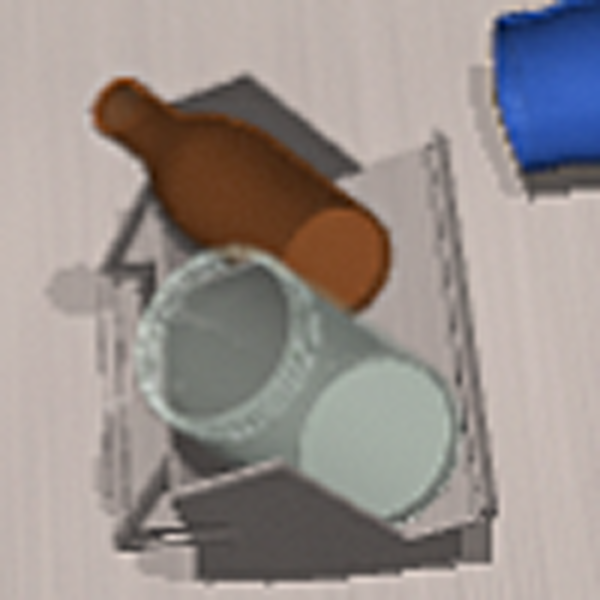

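View pics/a4.png

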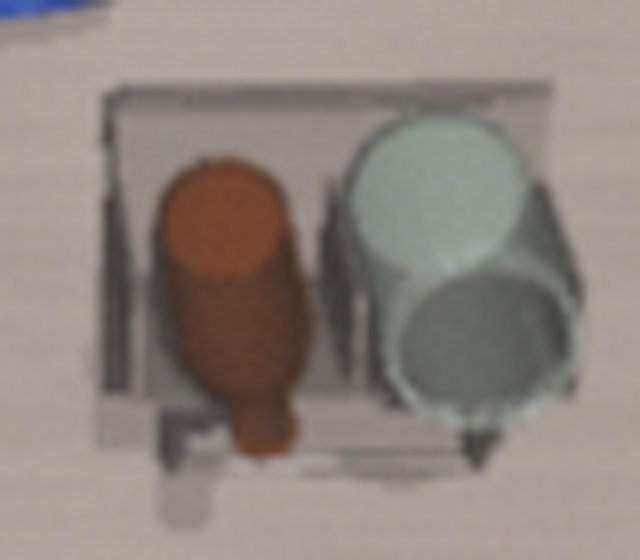

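```bash
cat >> h.py <<'E'
def px(X,Y,s,x0,y0): return ((X+.5)/s-.5+x0,(Y+.5)/s-.5+y0)
E
python3 - <<'E'
from h import *
import pickle
o=pickle.load(open('v0.pkl','rb')); S,T=o['scene'],o['top']
a1=lambda X,Y:px(X,Y,6,250,105); a2=lambda X,Y:px(X,Y,7,210,165); a3=lambda X,Y:px(X,Y,6,270,225); a4=lambda X,Y:px(X,Y,8,345,165)
print('brush end',tri(S,a1(398,82),T,a2(400,166)))
print('pot rim',tri(S,a1(396.5,323),T,a2(438,190)), onz(S,a1(396.5,323),.115),onz(T,a2(438,190),.115))
m=tri(S,a3(232,345),T,a4(481,344)); f=tri(S,a3(378,438),T,a4(439,196)); print('mouth',m,'foot',f)
v=m[0]-f[0]; L=np.linalg.norm(v); print(L, v/L, np.degrees(np.arccos(v[2]/L)), np.degrees(np.arctan2(-v[1],-v[0])))
b=tri(S,a3(122,105),T,a4(265,428)); print('beer mouth',b)
print('stem at handle base', a1(398,262))
# rack corners on top
E
```

```text
brush end (array([0.644918  , 0.19643867, 0.29053782]), np.float64(0.0015382404444101508))
pot rim (array([0.64494974, 0.19667278, 0.11391748]), np.float64(0.0016899628141844704)) [0.64403024 0.19569571 0.115     ] [0.64572974 0.19656614 0.115     ]
mouth (array([ 0.59032251, -0.25431136,  0.16182535]), np.float64(0.003443588151114584)) foot (array([ 0.65819849, -0.25384984,  0.04975961]), np.float64(0.0005090118970846398))
0.13101942967908162 [-0.51806047 -0.00352251  0.85533674] 31.2030432785158 0.3895723548177958
beer mouth (array([ 0.55227111, -0.15875636,  0.20392893]), np.float64(0.001464005566534816))
stem at handle base (315.9166666666667, 148.25)
```

```bash
cat > ov.py <<'E'
from h import *
import pickle,sys
o=pickle.load(open('v0.pkl','rb')); S,T=o['scene'],o['top']
def jarpts(hx,hy,hz,yaw,lean=30):
    a=np.radians(lean); c,s=np.cos(yaw),np.sin(yaw)
    X=np.array([np.cos(a)*c,np.cos(a)*s,np.sin(a)]); Z=np.array([-np.sin(a)*c,-np.sin(a)*s,np.cos(a)]); Y=np.cross(Z,X)
    h=np.array([hx,hy,hz]); t=np.linspace(0,2*np.pi,200)
    circ=lambda z,r:h+X*.043+Z*z+r*(np.cos(t)[:,None]*X+np.sin(t)[:,None]*Y)
    return {'foot':circ(0,.043),'floor':circ(.006,.039),'mouth':circ(.150,.043),'mouthin':circ(.15,.036)}
def draw(d,box,s,pts,fn):
    x0,y0,x1,y1=box; im=cv2.resize(d['frame'][y0:y1,x0:x1],None,fx=s,fy=s,interpolation=cv2.INTER_CUBIC)
    for k,c in zip(pts,[(255,0,0),(255,255,0),(255,0,255),(0,255,0)]):
        p=proj(d,pts[k]); p=(p-[x0,y0]+.5)*s-.5
        cv2.polylines(im,[np.round(p).astype(int).reshape(-1,1,2)],True,c,1)
    return im
if __name__=='__main__':
    a=[float(v) for v in sys.argv[1:5]]; P=jarpts(*a)
    A=draw(S,(270,225,370,325),4,P,''); B=draw(T,(355,165,425,235),6,P,'')[:400]
    A=A[:400]; save(np.hstack([A,B[:400,:395]]),sys.argv[5])
E
python3 ov.py 0.628 -0.254 0.010 0 o1.png
python3 - <<'E'
from h import *
import pickle
o=pickle.load(open('v0.pkl','rb')); S,T=o['scene'],o['top']
for z in(.05,.1): print([onz(T,px(X,Y,8,345,165),z)[:2] for X,Y in((110,90),(550,88))])
E
```

```text
[array([ 0.70638869, -0.106469  ]), array([ 0.70693303, -0.30404753])]
[array([ 0.70178557, -0.10299348]), array([ 0.70231523, -0.29524138])]
```

View pics/o1.png

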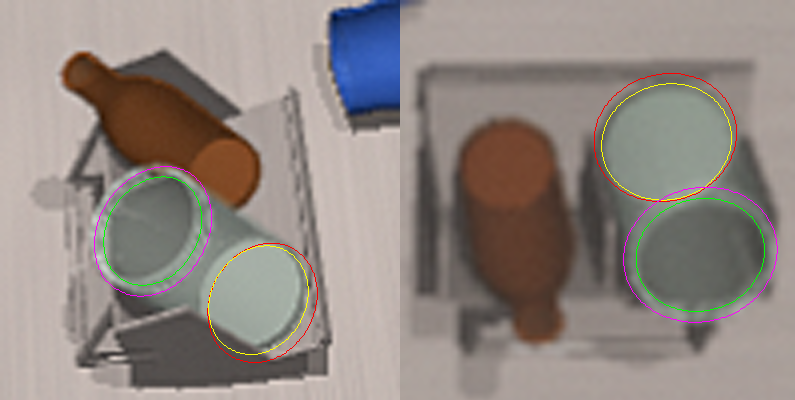

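```bash
sed -i "s/'mouth':circ(.150,.043)/'mouth':circ(.150,.040)/" ov.py
cat > ov2.py <<'E'
from ov import *
P=jarpts(*[float(v) for v in sys.argv[1:5]])
A=draw(S,(288,262,350,316),9,P,'')[:,:400] if 0 else draw(S,(288,262,352,316),6,P,''); B=draw(T,(385,172,425,226),6,P,'')
save(cv2.resize(np.hstack([A,B]),None,fx=1.25,fy=1.25),sys.argv[5])
E
python3 ov2.py 0.6265 -0.2535 0.010 0 o2.png
```

```text
(no output)
```

View pics/o2.png

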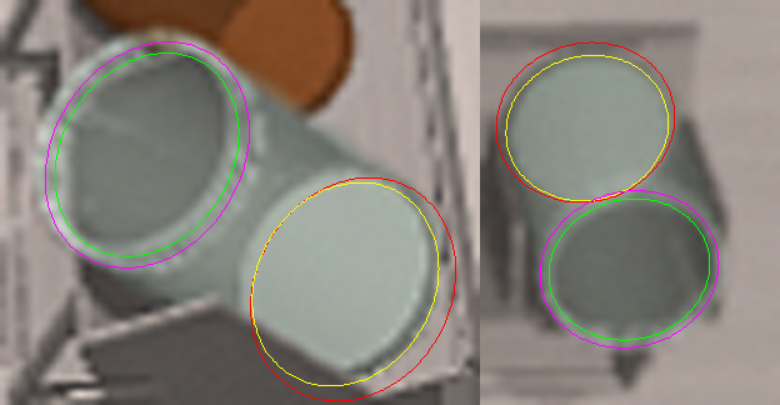

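```bash
cat > go.py <<'E'
import numpy as np,sys
from scipy.spatial.transform import Rotation as Ro
from plant import readout
# go.py x y z lean : grasp-point target, tool z=(sin,0,-cos); prints delta in tool units
def st(): return readout.read_state()
s=st(); R=np.array(s['orientation']); p=np.array(s['position']); g=p-.0188*R[:,2]
x,y,z,l=[float(v) for v in sys.argv[1:5]]; a=np.radians(l)
Z=np.array([np.sin(a),0,-np.cos(a)]); X=np.array([0,1.,0]); Y=np.cross(Z,X); Rt=np.stack([X,Y,Z],1)
pt=np.array([x,y,z])+.0188*Z
print('t',round(s['t'],2),'grasp',g.round(4),'tcp->',pt.round(4),'gap',round(s['finger_gap'],4),'F',np.round(s['wrist_force'],1))
print('shift',(R.T@(pt-p)/.1).round(3),'turn',(Ro.from_matrix(R.T@Rt).as_rotvec()/(np.pi/2)).round(4),'q',np.round(s['q'],2))
E
python3 -m crank '[[0,0,-0.6,0,0,0.772],[0,0,-1,0,0,0.772],[0,0,-1,0,0,0.772],[0,0,-1,0,0,0.772],[0,0,-1,0,0,0.772],[0,0,-1,0,0,0.772],[0,0,-1,0,0,0.772]]' 1; python3 go.py 0.645 0.1965 0.36 0
```

```text
t: 0.98
position: [0.2012, 0.5382, 0.3047]
orientation: [[0.003, 1.0, -0.001], [1.0, -0.003, -0.001], [-0.001, -0.001, -1.0]]
wrist_force: [-0.5, -0.1, 0.1]
finger_gap: 0.0939
t 0.97 grasp [0.2012 0.5383 0.3235] tcp-> [0.645  0.1965 0.3412] gap 0.0939 F [-0.5 -0.1  0.1]
shift [-3.404  4.449 -0.364] turn [-0.0005  0.0008 -0.002 ] q [1.06 0.15 1.41 0.   1.59 1.07]
```

```bash
python3 -m crank '[[-0.4,0.4,-0.2,0,0,0],[-0.8,0.8,-0.35,0,0,0],[-1,1,-0.35,0,0,0],[-1,1,-0.35,0,0,0]]' 1; python3 -m crank '[[-0.4,0.4,0,0,0,0],[-0.8,0.8,0,0,0,0],[-1,1,0,0,0,0],[-1,1,0,0,0,0]]'; python3 -m crank '[[-0.4,0.4,0,0,0,0],[-0.8,0.8,0,0,0,0],[-1,1,0,0,0,0],[-1,1,0,0,0,0]]';  python3 go.py 0.645 0.1965 0.36 0
```

```text
t: 1.48
position: [0.3025, 0.4374, 0.3402]
orientation: [[0.003, 1.0, -0.0], [1.0, -0.003, -0.0], [-0.0, -0.0, -1.0]]
wrist_force: [0.5, -0.5, -0.5]
finger_gap: 0.094
t: 1.98
position: [0.4017, 0.3383, 0.3396]
orientation: [[0.002, 1.0, -0.002], [1.0, -0.002, -0.0], [-0.0, -0.002, -1.0]]
wrist_force: [-0.7, 0.0, 0.6]
finger_gap: 0.0941
t: 2.48
position: [0.5014, 0.2392, 0.3396]
orientation: [[0.0, 1.0, -0.002], [1.0, -0.0, 0.0], [0.0, -0.002, -1.0]]
wrist_force: [-0.9, 0.7, -0.5]
finger_gap: 0.0941
t 2.48 grasp [0.5015 0.2392 0.3584] tcp-> [0.645  0.1965 0.3412] gap 0.0941 F [-0.9  0.7 -0.5]
shift [-0.427  1.436 -0.019] turn [-0.0012 -0.0002 -0.0003] q [0.29 0.1  1.39 0.   1.65 0.29]
```

```bash
python3 -m crank '[[-0.25,0.5,0,0,0,0],[-0.427,1,0,0,0,0],[-0.427,1,0,0,0,0]]'; python3 -m crank '[[0,0.3,0,0,0,0],[0,0.436,0,0,0,0],[0,0.436,0,0,0,0],[0,0.436,0,0,0,0]]'; python3 go.py 0.645 0.1965 0.251 0
python3 - <<'E'
from h import *
import pickle
o={n:shot(n) for n in('scene','top')}; pickle.dump(o,open('v1.pkl','wb'))
crop(o['scene']['frame'],250,60,380,190,4,'b1.png'); crop(o['top']['frame'],220,140,330,230,5,'b2.png')
E
```

```text
t: 2.85
position: [0.6022, 0.197, 0.3381]
orientation: [[-0.0, 1.0, -0.003], [1.0, 0.0, 0.0], [0.0, -0.003, -1.0]]
wrist_force: [-0.3, -0.0, -2.0]
finger_gap: 0.0943
t: 3.35
position: [0.6436, 0.1978, 0.3408]
orientation: [[-0.003, 1.0, -0.0], [1.0, 0.003, 0.001], [0.001, -0.0, -1.0]]
wrist_force: [-0.6, -0.0, -0.1]
finger_gap: 0.0941
t 3.35 grasp [0.6436 0.1978 0.3596] tcp-> [0.645  0.1965 0.2322] gap 0.0941 F [-0.6 -0.  -0.1]
shift [-0.013  0.014  1.086] turn [-0.0003 -0.0003  0.0016] q [0.17 0.36 1.08 0.   1.71 0.17]
```

View pics/b1.png

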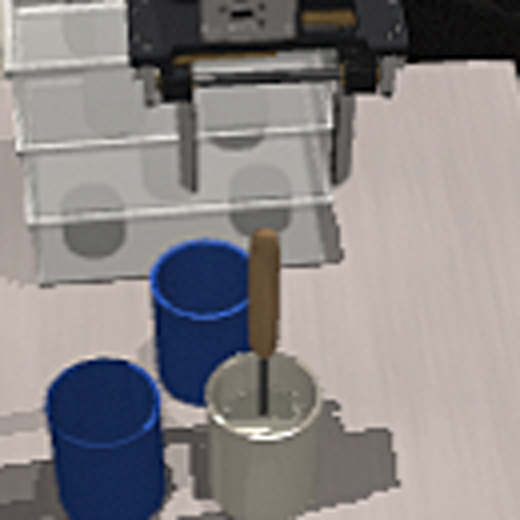

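View pics/b2.png

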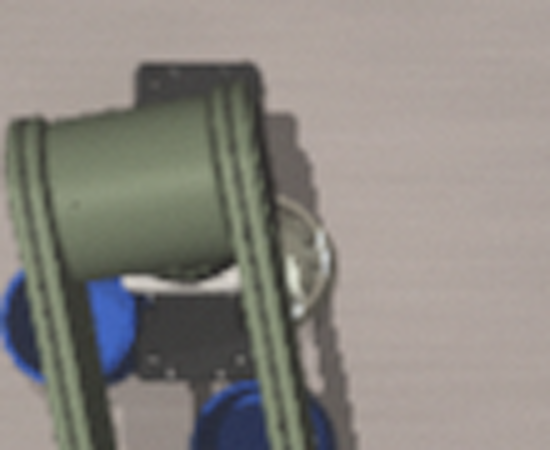

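The open fingers (scene px ≈ 297–336, row 105) straddle the handle at (316,118), jaws along x. I'm centred, so I descend.

```bash
python3 -m crank '[[-0.013,0.014,0.3,0,0,0],[-0.013,0.014,0.6,0,0,0],[-0.013,0.014,0.85,0,0,0],[-0.013,0.014,1,0,0,0],[-0.013,0.014,1,0,0,0]]'; python3 go.py 0.645 0.1965 0.251 0
```

```text
t: 4.08
position: [0.6455, 0.1948, 0.2394]
orientation: [[-0.0, 1.0, -0.002], [1.0, 0.0, -0.0], [-0.0, -0.002, -1.0]]
wrist_force: [0.2, 0.5, 0.8]
finger_gap: 0.0942
t 4.08 grasp [0.6456 0.1948 0.2582] tcp-> [0.645  0.1965 0.2322] gap 0.0942 F [0.2 0.5 0.8]
shift [ 0.017 -0.005  0.072] turn [-0.0015  0.0002  0.0003] q [0.16 0.4  1.23 0.   1.52 0.16]
```

```bash
python3 -m crank '[[0.01,-0.003,0.072,0,0,0],[0.01,-0.003,0.072,0,0,0]]'; python3 -m crank '[[0,0,0,0,0,0],[0,0,0,0,0,0],[0,0,0,0,0,0],[0,0,0,0,0,0],[0,0,0,0,0,0],[0,0,0,0,0,0]]' 0; python3 go.py 0.645 0.1965 0.391 0
```

```text
t: 4.32
position: [0.6464, 0.1959, 0.2337]
orientation: [[-0.0, 1.0, 0.001], [1.0, 0.0, 0.0], [0.0, 0.001, -1.0]]
wrist_force: [0.3, -0.2, 0.2]
finger_gap: 0.0941
t: 5.08
position: [0.6462, 0.1957, 0.2332]
orientation: [[-0.0, 1.0, -0.0], [1.0, 0.0, -0.0], [-0.0, -0.0, -1.0]]
wrist_force: [0.3, 0.4, 0.8]
finger_gap: 0.0373
t 5.08 grasp [0.6462 0.1957 0.252 ] tcp-> [0.645  0.1965 0.3722] gap 0.0373 F [0.3 0.4 0.8]
shift [ 0.008 -0.012 -1.39 ] turn [-0.      0.      0.0002] q [ 0.17  0.4   1.24 -0.    1.51  0.17]
```

```bash
python3 -m crank '[[0,0,0,0,0,0],[0,0,0,0,0,0],[0,0,0,0,0,0],[0,0,0,0,0,0]]' 0; python3 go.py 0.645 0.1965 0.391 0
```

```text
t: 5.58
position: [0.6461, 0.1957, 0.2332]
orientation: [[-0.0, 1.0, -0.0], [1.0, 0.0, -0.0], [-0.0, -0.0, -1.0]]
wrist_force: [0.1, -0.5, -0.0]
finger_gap: 0.0236
t 5.58 grasp [0.6461 0.1957 0.252 ] tcp-> [0.645  0.1965 0.3722] gap 0.0236 F [ 0.1 -0.5 -0. ]
shift [ 0.008 -0.011 -1.39 ] turn [-0.0003  0.      0.0002] q [0.17 0.4  1.24 0.   1.51 0.17]
```

```bash
python3 -m crank '[[0,0,-0.15,0,0,0],[0,0,-0.4,0,0,0],[0,0,-0.7,0,0,0],[0,0,-1,0,0,0],[0,0,-1,0,0,0]]'; python3 -m crank '[[0,0,-0.35,0,0,0],[0,0,-0.7,0,0,0],[0,0,-0.7,0,0,0]]'; python3 go.py 0.43 0.1 0.47 30
python3 - <<'E'
from h import *
import pickle
o={n:shot(n) for n in('scene','top')}
crop(o['scene']['frame'],240,40,390,200,3.5,'c1.png')
E
```

```text
t: 6.2
position: [0.6481, 0.196, 0.338]
orientation: [[-0.0, 1.0, 0.008], [1.0, 0.0, 0.001], [0.001, 0.008, -1.0]]
wrist_force: [0.7, -0.9, -1.8]
finger_gap: 0.0238
t: 6.58
position: [0.6472, 0.1959, 0.4058]
orientation: [[-0.0, 1.0, 0.006], [1.0, 0.0, 0.001], [0.001, 0.006, -1.0]]
wrist_force: [0.3, -0.5, -1.6]
finger_gap: 0.0238
t 6.58 grasp [0.6471 0.1959 0.4246] tcp-> [0.4394 0.1    0.4537] gap 0.0238 F [ 0.3 -0.5 -1.6]
shift [-0.958 -2.076 -0.491] turn [-3.298e-01 -6.000e-04  1.000e-04] q [0.17 0.36 0.94 0.   1.83 0.17]
```

View pics/c1.png

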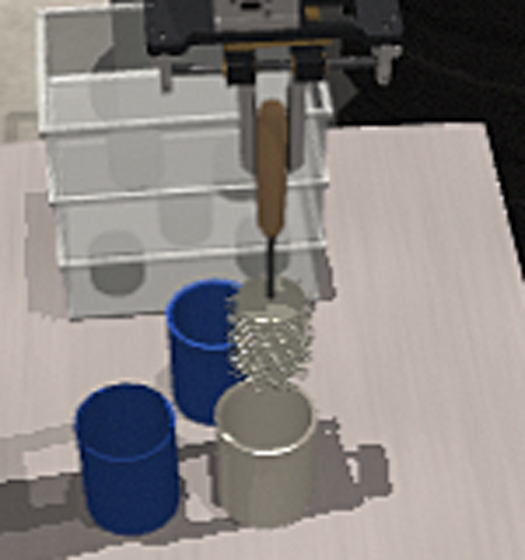

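```bash
python3 -m crank '[[0,-0.3,-0.2,-0.06,0,0],[-0.2,-0.6,-0.4,-0.14,0,0],[-0.4,-0.9,-0.5,-0.22,0,0],[-0.6,-1,-0.5,-0.3,0,0],[-0.6,-1,-0.5,-0.33,0,0],[-0.6,-1,-0.5,-0.33,0,0]]'; python3 go.py 0.43 0.0 0.48 30
```

```text
t: 7.42
position: [0.5441, 0.1355, 0.4496]
orientation: [[-0.0, 0.871, 0.491], [1.0, 0.001, -0.0], [-0.001, 0.491, -0.871]]
wrist_force: [-0.1, 0.5, 0.2]
finger_gap: 0.0237
t 7.42 grasp [0.5349 0.1355 0.4659] tcp-> [0.4394 0.     0.4637] gap 0.0237 F [-0.1  0.5  0.2]
shift [-1.354 -0.844 -0.637] turn [-0.0068  0.0002  0.0004] q [ 0.13 -0.26  1.6  -0.07  1.3   0.13]
```

```bash
python3 -m crank '[[-0.4,-0.3,-0.25,0,0,0],[-0.8,-0.6,-0.5,0,0,0],[-1,-0.84,-0.63,-0.006,0,0],[-1,-0.84,-0.63,-0.006,0,0]]'; python3 -m crank '[[-0.4,0,0,0,0,0],[-0.8,0,0,0,0,0],[-1,0,0,0,0,0]]'; python3 go.py 0.4027 -0.2535 0.4836 30
```

```text
t: 7.92
position: [0.4415, 0.0342, 0.466]
orientation: [[0.003, 0.864, 0.503], [1.0, -0.003, -0.002], [-0.0, 0.503, -0.864]]
wrist_force: [0.2, 1.0, -0.5]
finger_gap: 0.0236
t: 8.3
position: [0.4429, -0.066, 0.4648]
orientation: [[0.001, 0.866, 0.501], [1.0, -0.002, 0.001], [0.002, 0.501, -0.866]]
wrist_force: [0.5, -0.2, -1.9]
finger_gap: 0.0236
t 8.3 grasp [ 0.4335 -0.066   0.4811] tcp-> [ 0.4121 -0.2535  0.4673] gap 0.0236 F [ 0.5 -0.2 -1.9]
shift [-1.876 -0.251 -0.178] turn [ 0.0006 -0.0007 -0.001 ] q [-0.55 -0.54  1.75  0.27  1.48 -0.51]
```

```bash
python3 -m crank '[[-0.4,-0.1,0,0,0,0],[-0.8,-0.15,-0.1,0,0,0],[-1,-0.2,-0.2,0,0,0]]'; python3 -m crank '[[-0.4,0,0,0,0,0],[-0.8,0,0,0,0,0],[-0.8,0,0,0,0,0],[-0.8,0,0,0,0,0]]'; python3 go.py 0.4027 -0.2535 0.4836 30
```

```text
t: 8.68
position: [0.4151, -0.1665, 0.4718]
orientation: [[0.001, 0.866, 0.501], [1.0, -0.003, 0.002], [0.003, 0.501, -0.866]]
wrist_force: [0.0, -0.5, -1.3]
finger_gap: 0.0237
t: 9.18
position: [0.4154, -0.2442, 0.4725]
orientation: [[-0.001, 0.865, 0.502], [1.0, -0.0, 0.003], [0.003, 0.502, -0.865]]
wrist_force: [-0.1, 0.1, -1.9]
finger_gap: 0.0238
t 9.18 grasp [ 0.406  -0.2442  0.4888] tcp-> [ 0.4121 -0.2535  0.4673] gap 0.0238 F [-0.1  0.1 -1.9]
shift [-0.093 -0.055  0.028] turn [ 0.0017 -0.0019 -0.0002] q [-1.04 -0.38  1.64  0.45  1.6  -0.96]
```

```bash
python3 -m crank '[[-0.05,-0.055,0.028,0,0,0],[-0.093,-0.055,0.028,0,0,0],[-0.093,-0.055,0.2,0,0,0],[-0.093,-0.055,0.4,0,0,0],[-0.093,-0.055,0.6,0,0,0],[-0.093,-0.055,0.8,0,0,0],[-0.093,-0.055,0.85,0,0,0],[-0.093,-0.055,0.85,0,0,0]]';  python3 go.py 0.4477 -0.2535 0.4056 30
python3 - <<'E'
from h import *
import pickle
o={n:shot(n) for n in('scene','top')}; pickle.dump(o,open('v2.pkl','wb'))
crop(o['scene']['frame'],240,180,380,330,4,'d1.png')
crop(o['top']['frame'],345,165,445,305,4,'d2.png')
E
```

```text
t: 10.18
position: [0.4529, -0.2534, 0.3975]
orientation: [[-0.001, 0.864, 0.504], [1.0, 0.001, 0.0], [-0.0, 0.504, -0.864]]
wrist_force: [0.0, 0.1, -1.4]
finger_gap: 0.0241
t 10.18 grasp [ 0.4434 -0.2534  0.4138] tcp-> [ 0.4571 -0.2535  0.3893] gap 0.0241 F [ 0.   0.1 -1.4]
shift [-0.001 -0.005  0.092] turn [ 0.0027 -0.0002  0.0005] q [-0.96 -0.31  1.74  0.43  1.41 -0.97]
```

View pics/d1.png

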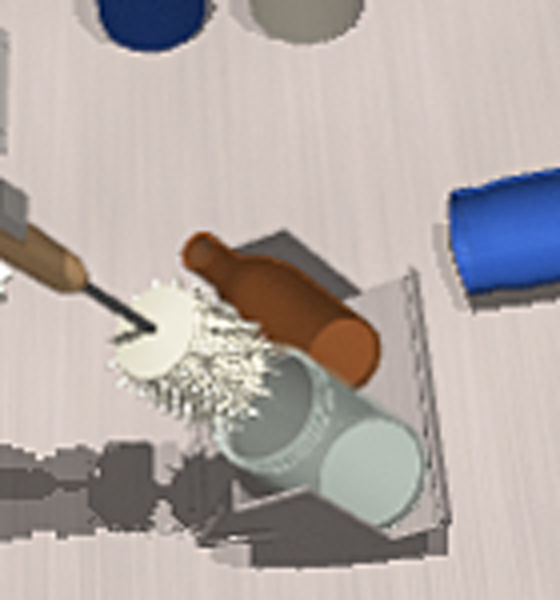

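View pics/d2.png

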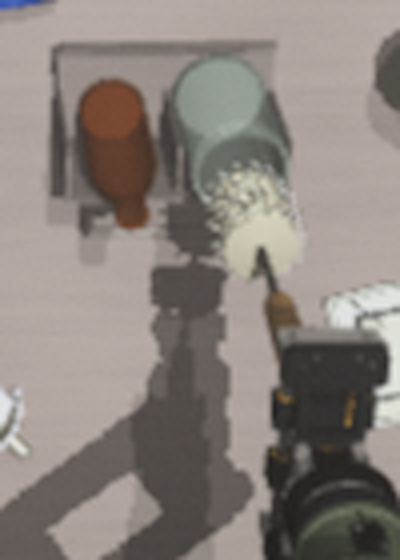

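```bash
python3 - <<'E'
from h import *
import pickle
o=pickle.load(open('v2.pkl','rb'))
s=readout.read_state(); R=np.array(s['orientation']); g=np.array(s['position'])-.0188*R[:,2]; w=R[:,2]
for nm,z in(('headtop',.09),('headbot',0),('handlebase',.172)):
    P=g+(.246-z)*w; print(nm,P.round(4),[(proj(o[n],P)[0]).round(1) for n in('scene','top')])
print(tri(o['scene'],px(153,328,4,240,180),o['top'],px(262,247,4,345,165)))
E
```

```text
headtop [ 0.5222 -0.2541  0.2801] [array([277.3, 262.1]), array([410.8, 227.6])]
headbot [ 0.5676 -0.2542  0.2024] [array([298.1, 275.7]), array([406.6, 213.6])]
handlebase [ 0.4808 -0.254   0.3509] [array([255.9, 248.1]), array([414.9, 241.6])]
(array([ 0.52472807, -0.25233453,  0.27917907]), np.float64(0.002560615857857282))
```

```bash
python3 -m crank '[[0,-0.005,0.15,0.0027,0,0],[0,-0.01,0.3,0.0027,0,0],[0,-0.01,0.45,0.0027,0,0],[0,-0.01,0.6,0.0027,0,0],[0,-0.01,0.75,0.0027,0,0],[0,-0.01,0.9,0.0027,0,0],[0,-0.01,1,0.0027,0,0],[0,-0.01,1,0.0027,0,0]]';  python3 go.py 0.5377 -0.2535 0.2497 30
cat > d.py <<'E'
from h import *
s=readout.read_state(); R=np.array(s['orientation']); w=R[:,2]; b=np.array(s['position'])+(.246-.0188)*w
q=b-np.array([.6607,-.2535,.0367]); print('t',round(s['t'],2),'d',q@[-.5,0,.8660],'perp',q@[.866,0,.5],q[1],'axialF',np.array(s['wrist_force'])@[-.5,0,.866],np.round(s['wrist_force'],1))
E
python3 d.py
```

```text
t: 11.28
position: [0.5024, -0.2532, 0.3093]
orientation: [[-0.001, 0.867, 0.499], [1.0, 0.0, 0.002], [0.001, 0.499, -0.867]]
wrist_force: [0.3, -0.7, -0.6]
finger_gap: 0.024
t 11.28 grasp [ 0.493  -0.2532  0.3256] tcp-> [ 0.5471 -0.2535  0.2334] gap 0.024 F [ 0.3 -0.7 -0.6]
shift [-0.005  0.009  0.881] turn [-0.0009 -0.0011  0.    ] q [-0.86 -0.19  1.82  0.42  1.19 -0.96]
t 11.28 d 0.08802073759488332 perp -0.0011548490762893979 0.000732212741381022 axialF -0.6464359376284143 [ 0.3 -0.7 -0.6]
```

```bash
python3 -m crank '[[0,0.005,0.15,0,0,0],[0,0.01,0.3,0,0,0],[0,0.01,0.45,0,0,0],[0,0.01,0.6,0,0,0],[0,0.01,0.7,0,0,0],[0,0.01,0.8,0,0,0],[0,0.01,0.8,0,0,0]]'; python3 d.py
```

```text
t: 12.15
position: [0.5435, -0.2537, 0.242]
orientation: [[-0.001, 0.866, 0.5], [1.0, 0.001, 0.0], [-0.0, 0.5, -0.866]]
wrist_force: [-4.0, 0.2, 3.4]
finger_gap: 0.0241
t 12.15 d 0.009177062179783719 perp 0.0010560391814735622 -0.00018265531006061986 axialF 4.893748321236637 [-4.   0.2  3.4]
```

```bash
python3 -m crank '[[0,0,0.04,0,0,0],[0,0,0.06,0,0,0],[0,0,0.06,0,0,0]]'; python3 d.py;python3 -m crank '[[0,0,0.02,0,0,0],[0,0,0.03,0,0,0],[0,0,0.03,0,0,0]]'; python3 d.py
```

```text
t: 12.52
position: [0.546, -0.2542, 0.2386]
orientation: [[-0.001, 0.866, 0.5], [1.0, 0.002, -0.001], [-0.002, 0.5, -0.866]]
wrist_force: [-8.8, 1.2, 8.2]
finger_gap: 0.0239
t 12.53 d 0.004946756072540392 perp 0.0017331839447276192 -0.0009516900167479969 axialF 11.51629681121176 [-8.8  1.2  8.2]
t: 12.9
position: [0.5478, -0.2557, 0.2393]
orientation: [[-0.001, 0.865, 0.502], [1.0, 0.004, -0.005], [-0.006, 0.502, -0.865]]
wrist_force: [-19.0, 2.3, 21.0]
finger_gap: 0.0242
t 12.9 d 0.004678600543320257 perp 0.004069825485510002 -0.0033502563866673607 axialF 27.70696570110346 [-19.    2.3  21. ]
```

```bash
python3 -m crank '[[0,0,-0.05,0,0,0],[0,0,-0.09,0,0,0],[0,0,-0.09,0,0,0]]'; python3 d.py; python3 go.py 0.5377 -0.2535 0.2497 30
python3 - <<'E'
from h import *
import pickle
o={n:shot(n) for n in('scene','top')}; pickle.dump(o,open('v3.pkl','wb'))
crop(o['scene']['frame'],270,225,370,325,6,'e1.png')
crop(o['top']['frame'],345,165,425,235,8,'e2.png')
E
```

```text
t: 13.28
position: [0.5434, -0.2542, 0.2427]
orientation: [[0.0, 0.865, 0.501], [1.0, 0.001, -0.002], [-0.002, 0.501, -0.865]]
wrist_force: [-2.9, -0.6, 2.6]
finger_gap: 0.0238
t 13.28 d 0.009813604359234967 perp 0.001665765676498752 -0.001079190126453189 axialF 3.737778636975211 [-2.9 -0.6  2.6]
t 13.28 grasp [ 0.534  -0.2542  0.2589] tcp-> [ 0.5471 -0.2535  0.2334] gap 0.0238 F [-2.9 -0.6  2.6]
shift [ 0.007 -0.014  0.098] turn [0.0008 0.001  0.0004] q [-0.79 -0.06  1.84  0.43  1.01 -0.96]
```

View pics/e1.png

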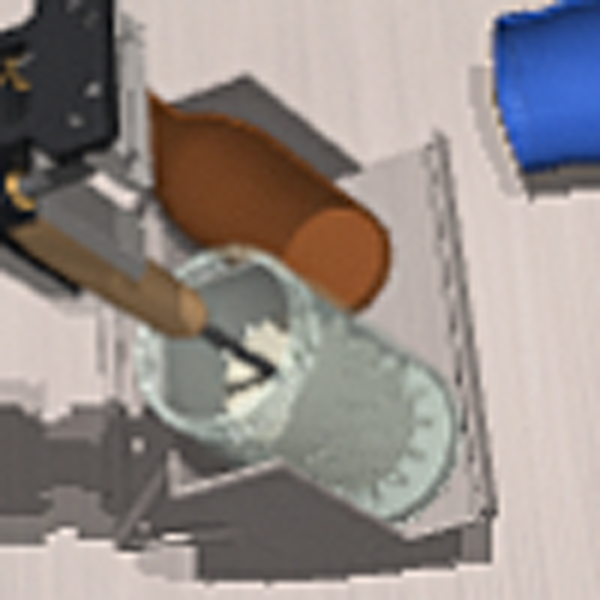

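View pics/e2.png

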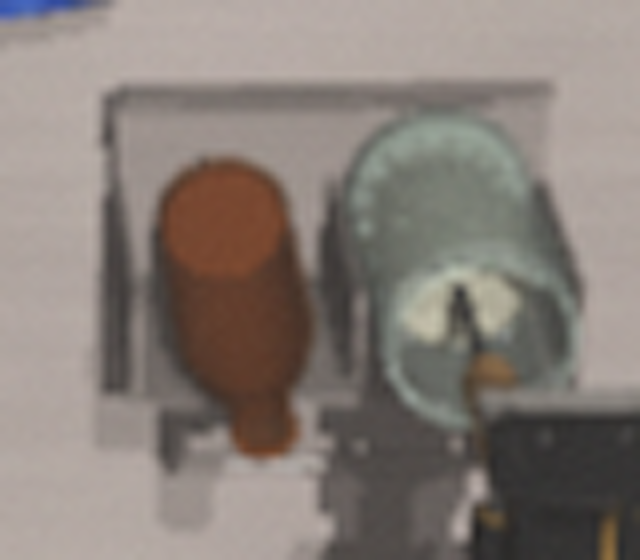

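```bash
python3 - <<'E'
from h import *
import pickle
o=pickle.load(open('v3.pkl','rb'))
s=readout.read_state(); R=np.array(s['orientation']); g=np.array(s['position'])-.0188*R[:,2]; w=R[:,2]
for nm,z in(('headtop',.09),('handlebase',.172)):
    P=g+(.246-z)*w; a,b=[(proj(o[n],P)[0]) for n in('scene','top')]
    print(nm,P.round(4),a,b,'crop',(a-[270,225]+.5)*6-.5,(b-[345,165]+.5)*8-.5)
print(tri(o['scene'],px(268,372,6,270,225),o['top'],px(460,288,8,345,165)))
from scipy.optimize import least_squares
# refit of jar from ellipse extremes in v0 crops: rim inner (dark) & floor disc centres
S,T=o['scene'],o['top']
F0=[px(345,437,6,270,225)]
E
```

```text
headtop [ 0.6123 -0.2543  0.1235] [316.18131908 287.79926738] [402.8465234 201.0164306] crop [279.58791449 379.29560431] [466.27218721 291.63144478]
handlebase [ 0.5712 -0.2542  0.1945] [299.67235959 276.98284211] [406.25353917 212.51619302] crop [180.53415754 314.39705267] [493.5283134  383.62954416]
(array([ 0.61063658, -0.25129744,  0.12564048]), np.float64(0.006311691739730397))
```

```bash
python3 -m crank '[[0,0,-0.15,0,0,0],[0,0,-0.3,0,0,0],[0,0,-0.45,0,0,0],[0,0,-0.6,0,0,0],[0,0,-0.75,0,0,0],[0,0,-0.9,0,0,0],[0,0,-0.94,0,0,0],[0,0,-0.94,0,0,0]]'; python3 d.py
python3 - <<'E'
from h import *
import pickle
o={n:shot(n) for n in('scene','top')}; pickle.dump(o,open('v4.pkl','wb'))
crop(o['scene']['frame'],270,225,370,325,6,'f1.png')
crop(o['top']['frame'],345,165,425,235,8,'f2.png')
s=readout.read_state(); R=np.array(s['orientation']); g=np.array(s['position'])-.0188*R[:,2]; w=R[:,2]
for nm,z in(('headtop',.09),('headbot',0),('headmid',.045),('handlebase',.172)):
    P=g+(.246-z)*w; a,b=[(proj(o[n],P)[0]) for n in('scene','top')]
    print(nm,P.round(4),'crop',(a-[270,225]+.5)*6-.5,(b-[345,165]+.5)*8-.5)
E
```

```text
t: 14.38
position: [0.4961, -0.2538, 0.3234]
orientation: [[0.0, 0.866, 0.5], [1.0, 0.0, -0.0], [-0.0, 0.5, -0.866]]
wrist_force: [-0.4, -0.1, -1.5]
finger_gap: 0.0242
t 14.38 d 0.10332852930019468 perp 0.0008673245172879998 -0.0003808939718134563 axialF -1.0468340883612963 [-0.4 -0.1 -1.5]
headtop [ 0.5646 -0.2533  0.2035] crop [163.52769593 303.83895042] [495.01031703 399.36316355]
headbot [ 0.6095 -0.2532  0.1255] crop [272.98968789 375.52587005] [464.52798315 297.93521799]
headmid [ 0.5871 -0.2532  0.1645] crop [219.93117922 340.81488901] [479.41925249 347.48611895]
handlebase [ 0.5236 -0.2533  0.2746] crop [ 51.14855675 229.93253605] [525.38916574 500.4373003 ]
```

View pics/f1.png

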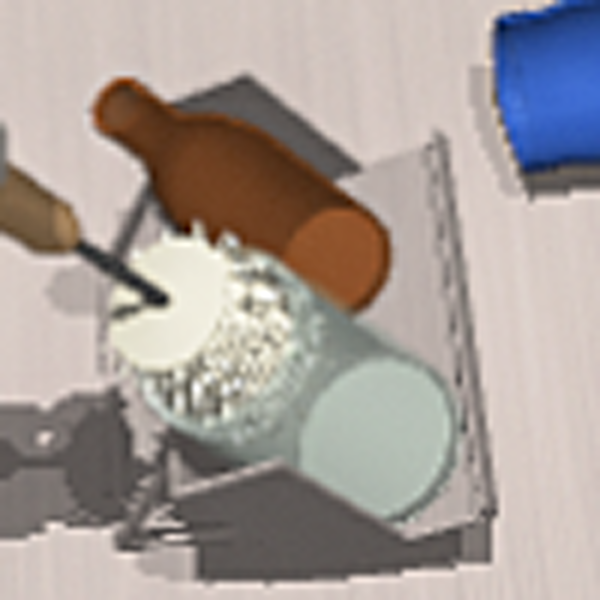

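View pics/f2.png

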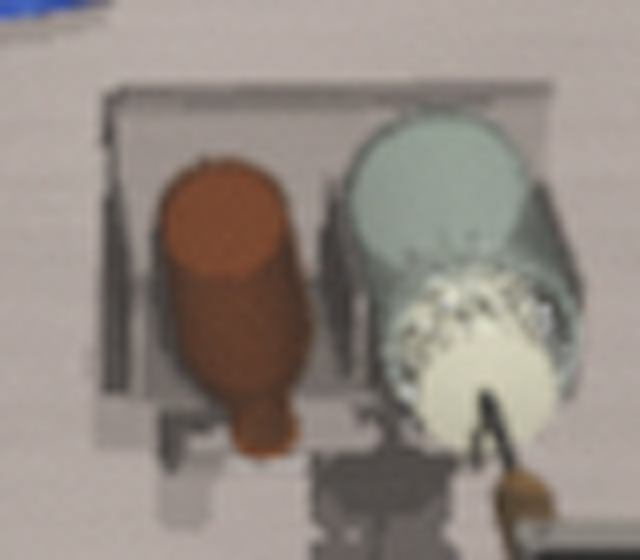

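```bash
python3 - <<'E'
from ov import *
def two(dd,fn,dx=0):
    P=jarpts(.6265-.5*dd+dx,-.2535,.010+.866*dd,0)
    A=draw(S,(290,262,350,316),7,P,''); B=draw(T,(388,172,422,226),7,P,'')
    save(np.hstack([A,B]),fn)
two(0.0125,'g1.png'); two(0.006,'g2.png')
save(np.hstack([cv2.resize(S['frame'][262:316,290:350],None,fx=7,fy=7,interpolation=cv2.INTER_CUBIC),cv2.resize(T['frame'][172:226,388:422],None,fx=7,fy=7,interpolation=cv2.INTER_CUBIC)]),'g0.png')
E
```

```text
(no output)
```

View pics/g0.png

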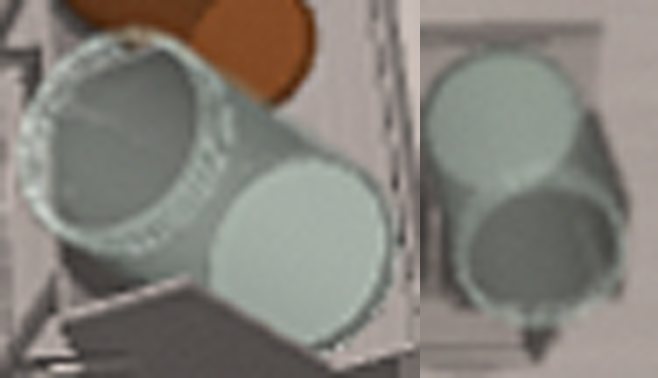

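View pics/g1.png

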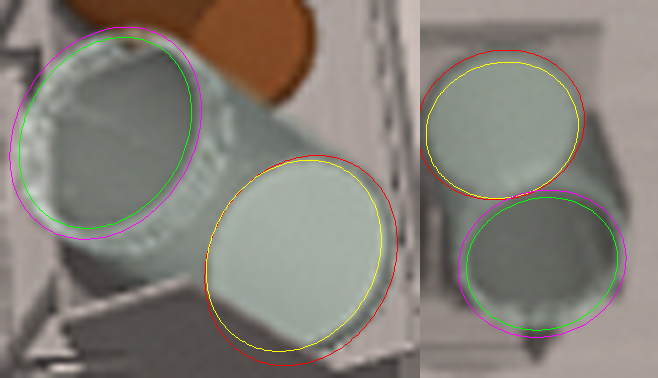

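View pics/g2.png

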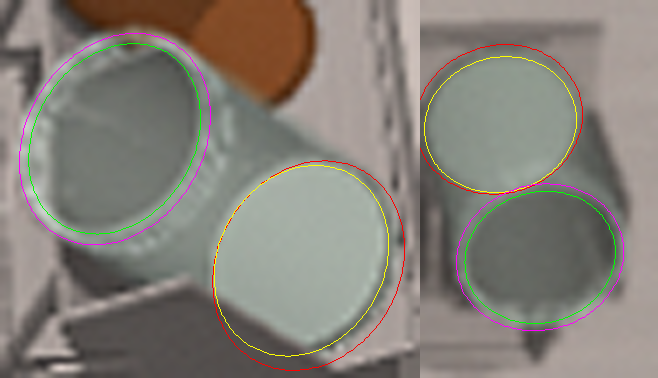

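```bash
python3 -m crank '[[0,-0.004,-0.04,0,0,0],[0,-0.008,-0.068,0,0,0],[0,-0.008,-0.068,0,0,0]]'; python3 d.py
```

```text
t: 14.85
position: [0.4922, -0.2537, 0.3288]
orientation: [[-0.0, 0.866, 0.5], [1.0, 0.0, -0.0], [-0.0, 0.5, -0.866]]
wrist_force: [-0.3, -0.3, -2.1]
finger_gap: 0.0236
t 14.85 d 0.11004395638004227 perp 0.00019398597489913433 -0.00022759453316345546 axialF -1.6569068257797466 [-0.3 -0.3 -2.1]
```

```bash
python3 -m crank '[[0,0,0.15,0,0,0],[0,0,0.3,0,0,0],[0,0,0.45,0,0,0],[0,0,0.6,0,0,0],[0,0,0.75,0,0,0],[0,0,0.88,0,0,0],[0,0,0.96,0,0,0],[0,0,0.99,0,0,0],[0,0,0.99,0,0,0]]'; python3 d.py
```

```text
t: 15.98
position: [0.5416, -0.2536, 0.2432]
orientation: [[-0.001, 0.866, 0.5], [1.0, 0.001, 0.0], [-0.0, 0.5, -0.866]]
wrist_force: [-2.6, 0.4, 0.4]
finger_gap: 0.024
t 15.97 d 0.011194120637655418 perp -1.6892159340432464e-06 -9.206394710148391e-05 axialF 1.6739217372171338 [-2.6  0.4  0.4]
```

```bash
python3 -m crank '[[0,0,0.01,0,0,0],[0,0,0.018,0,0,0],[0,0,0.018,0,0,0]]'; python3 d.py;  python3 -m crank '[[0,0,-0.1,0,0,0],[0,0,-0.25,0,0,0],[0,0,-0.4,0,0,0],[0,0,-0.55,0,0,0],[0,0,-0.7,0,0,0],[0,0,-0.85,0,0,0],[0,0,-0.97,0,0,0],[0,0,-1,0,0,0],[0,0,-1,0,0,0]]'; python3 d.py
```

```text
t: 16.35
position: [0.5425, -0.2537, 0.2417]
orientation: [[-0.0, 0.866, 0.5], [1.0, 0.001, -0.0], [-0.0, 0.5, -0.866]]
wrist_force: [-4.5, 0.7, 3.3]
finger_gap: 0.0238
t 16.35 d 0.00943975876881834 perp 0.00017400502665926906 -0.00025308756572933744 axialF 5.158745531248063 [-4.5  0.7  3.3]
t: 17.48
position: [0.4924, -0.2536, 0.3278]
orientation: [[-0.0, 0.866, 0.5], [1.0, 0.0, 0.0], [0.0, 0.5, -0.866]]
wrist_force: [0.6, 0.2, -1.6]
finger_gap: 0.0239
t 17.48 d 0.10905185946186169 perp -0.00017686319600192235 -9.686859073310128e-05 axialF -1.7414629385768097 [ 0.6  0.2 -1.6]
```

```bash
python3 -m crank '[[0,0,-0.01,0,0,0],[0,0,0.15,0,0,0],[0,0,0.3,0,0,0],[0,0,0.45,0,0,0],[0,0,0.6,0,0,0],[0,0,0.75,0,0,0],[0,0,0.88,0,0,0],[0,0,0.96,0,0,0],[0,0,0.99,0,0,0],[0,0,0.99,0,0,0]]'; python3 d.py
```

```text
t: 18.73
position: [0.5419, -0.2536, 0.2426]
orientation: [[-0.001, 0.866, 0.5], [1.0, 0.001, 0.0], [-0.0, 0.5, -0.866]]
wrist_force: [-2.8, 0.2, 1.6]
finger_gap: 0.0241
t 18.73 d 0.010474870439203704 perp 6.064847522311949e-06 -0.00011459629948212813 axialF 2.7318964156487358 [-2.8  0.2  1.6]
```

```bash
python3 -m crank '[[0,0,0.005,0,0,0],[0,0,0.008,0,0,0],[0,0,0.008,0,0,0]]'; python3 d.py;  python3 -m crank '[[0,0,-0.1,0,0,0],[0,0,-0.25,0,0,0],[0,0,-0.4,0,0,0],[0,0,-0.55,0,0,0],[0,0,-0.7,0,0,0],[0,0,-0.85,0,0,0],[0,0,-0.97,0,0,0],[0,0,-1,0,0,0],[0,0,-1,0,0,0]]'; python3 d.py
python3 - <<'E'
from h import *
import pickle
o={n:shot(n) for n in('scene','top')}; pickle.dump(o,open('v5.pkl','wb'))
A=cv2.resize(o['scene']['frame'][225:325,270:370],None,fx=4,fy=4,interpolation=cv2.INTER_CUBIC);B=cv2.resize(o['top']['frame'][165:245,345:425],None,fx=5,fy=5,interpolation=cv2.INTER_CUBIC)
save(np.hstack([A,B]),'k1.png')
E
```

```text
t: 19.1
position: [0.5424, -0.2537, 0.2418]
orientation: [[-0.0, 0.866, 0.5], [1.0, 0.0, -0.0], [-0.0, 0.5, -0.866]]
wrist_force: [-3.2, 1.0, 2.3]
finger_gap: 0.0237
t 19.1 d 0.009575305084048392 perp 0.00012695588622411384 -0.00023594649043978677 axialF 3.6007786847908445 [-3.2  1.   2.3]
t: 20.23
position: [0.4924, -0.2537, 0.328]
orientation: [[-0.0, 0.866, 0.5], [1.0, 0.0, 0.0], [0.0, 0.5, -0.866]]
wrist_force: [0.1, -0.3, -1.8]
finger_gap: 0.024
t 20.23 d 0.10925505236934571 perp -0.00015994062111687746 -0.00012667231623120223 axialF -1.573644278269216 [ 0.1 -0.3 -1.8]
```

View pics/k1.png

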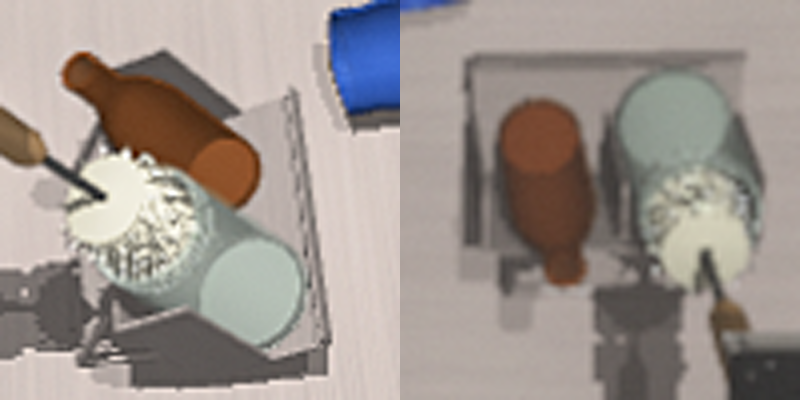

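Three strokes are done, and the jar (scene ≈ (318,287)) and beer bottle have not moved. Next I withdraw along the jar's axis.

```bash
python3 -m crank '[[0,0,-0.2,0,0,0],[0,0,-0.4,0,0,0],[0,0,-0.6,0,0,0],[0,0,-0.9,0,0,0],[0,0,-1,0,0,0]]'; python3 -m crank '[[0,0,-0.3,0,0,0],[0,0,-0.65,0,0,0],[0,0,-0.65,0,0,0]]'; python3 d.py; python3 go.py 0.43 0.0 0.48 30
```

```text
t: 20.95
position: [0.4425, -0.2541, 0.4161]
orientation: [[0.0, 0.865, 0.501], [1.0, 0.001, -0.002], [-0.002, 0.501, -0.865]]
wrist_force: [0.5, -0.9, -1.5]
finger_gap: 0.0236
t: 21.32
position: [0.4102, -0.2546, 0.473]
orientation: [[0.001, 0.865, 0.502], [1.0, 0.001, -0.004], [-0.004, 0.502, -0.865]]
wrist_force: [0.8, 0.7, -2.0]
finger_gap: 0.0236
t 21.32 d 0.27590890750215286 perp 0.0018411672885234043 -0.0020060127927372107 axialF -2.12171615270152 [ 0.8  0.7 -2. ]
t 21.32 grasp [ 0.4008 -0.2546  0.4893] tcp-> [0.4394 0.     0.4637] gap 0.0236 F [ 0.8  0.7 -2. ]
shift [2.547 0.208 0.217] turn [0.0016 0.0025 0.0007] q [-1.07 -0.38  1.64  0.45  1.6  -0.99]
```

Now back in +y above the beer bottle.

```bash
python3 -m crank '[[0.3,0,0,0,0,0],[0.7,0,0,0,0,0],[1,0,0,0,0,0]]'; python3 -m crank '[[0.4,0,0,0,0,0],[0.8,0,0,0,0,0],[1,0,0,0,0,0]]'; python3 -m crank '[[0.4,0.1,0,0,0,0],[0.8,0.2,0,0,0,0],[1,0.25,0,0,0,0]]';python3 -m crank '[[0.4,0.3,0.2,0,0,0],[0.8,0.6,0.3,0,0,0],[1,0.8,0.4,0,0,0],[1,0.8,0.4,0,0,0]]'; python3 go.py 0.6461 0.1957 0.425 0
```

```text
t: 21.7
position: [0.4101, -0.1521, 0.4683]
orientation: [[-0.001, 0.867, 0.498], [1.0, -0.001, 0.003], [0.003, 0.498, -0.867]]
wrist_force: [-0.2, 0.8, -1.4]
finger_gap: 0.0238
t: 22.08
position: [0.4099, -0.0513, 0.4686]
orientation: [[-0.003, 0.867, 0.498], [1.0, 0.002, 0.003], [0.002, 0.498, -0.867]]
wrist_force: [-0.3, -0.6, -0.2]
finger_gap: 0.024
t: 22.45
position: [0.4315, 0.0493, 0.481]
orientation: [[-0.005, 0.868, 0.497], [1.0, 0.004, 0.004], [0.001, 0.497, -0.868]]
wrist_force: [0.5, -0.0, -1.8]
finger_gap: 0.0241
t: 22.95
position: [0.521, 0.1488, 0.4842]
orientation: [[-0.005, 0.87, 0.494], [1.0, 0.004, 0.002], [-0.001, 0.494, -0.87]]
wrist_force: [-0.1, -0.4, -2.4]
finger_gap: 0.0243
t 22.95 grasp [0.5117 0.1488 0.5006] tcp-> [0.6461 0.1957 0.4062] gap 0.0243 F [-0.1 -0.4 -2.4]
shift [0.464 0.705 1.297] turn [ 0.3287 -0.0004  0.003 ] q [ 0.17 -0.29  1.55 -0.08  1.37  0.16]
```

```bash
python3 -m crank '[[0.12,0.2,0.2,0.07,0,0],[0.25,0.4,0.4,0.16,0,0],[0.4,0.6,0.6,0.25,0,0],[0.464,0.705,0.9,0.3287,0,0.003],[0.464,0.705,1,0.3287,0,0.003],[0.464,0.705,1,0.3287,0,0.003],[0.464,0.705,1,0.3287,0,0.003]]'; python3 go.py 0.6461 0.1957 0.405 0
```

```text
t: 23.82
position: [0.6306, 0.1928, 0.441]
orientation: [[0.004, 1.0, 0.013], [1.0, -0.004, 0.002], [0.002, 0.013, -1.0]]
wrist_force: [-0.1, 0.8, -1.3]
finger_gap: 0.0239
t 23.82 grasp [0.6303 0.1928 0.4598] tcp-> [0.6461 0.1957 0.3862] gap 0.0239 F [-0.1  0.8 -1.3]
shift [0.028 0.148 0.55 ] turn [ 0.008  -0.0014 -0.0024] q [0.17 0.33 0.92 0.   1.88 0.17]
```

```bash
python3 -m crank '[[0.028,0.1,0.1,0.005,0,-0.002],[0.028,0.148,0.3,0.008,-0.001,-0.002],[0.028,0.148,0.4,0.008,-0.001,-0.002],[0.028,0.148,0.4,0.008,-0.001,-0.002],[0.028,0.148,0.4,0.008,-0.001,-0.002]]'; python3 go.py 0.6461 0.1957 0.252 0
python3 - <<'E'
from h import *
import pickle
o={n:shot(n) for n in('scene','top')}; pickle.dump(o,open('v6.pkl','wb'))
crop(o['scene']['frame'],260,60,370,200,4,'m1.png')
s=readout.read_state(); R=np.array(s['orientation']); g=np.array(s['position'])-.0188*R[:,2]; w=R[:,2]
for nm,P in(('end',g-.039*w),('headtop',g+.156*w),('headbot',g+.246*w),('potrim',[.645,.1966,.115])):
    a,=proj(o['scene'],P); print(nm,np.round(P,4),(a-[260,60]+.5)*4-.5)
E
```

```text
t: 24.45
position: [0.6469, 0.1957, 0.3977]
orientation: [[0.001, 1.0, -0.005], [1.0, -0.001, -0.0], [-0.0, -0.005, -1.0]]
wrist_force: [-0.2, 0.2, -0.0]
finger_gap: 0.0241
t 24.45 grasp [0.647  0.1957 0.4165] tcp-> [0.6461 0.1957 0.2332] gap 0.0241 F [-0.2  0.2 -0. ]
shift [1.000e-03 1.000e-03 1.645e+00] turn [-0.0033  0.0002 -0.0006] q [0.17 0.37 0.95 0.   1.83 0.17]
end [0.6473 0.1957 0.4563] [231.23042638  48.7634988 ]
headtop [0.6466 0.1957 0.2613] [228.34247197 264.05960965]
headbot [0.6462 0.1957 0.1713] [227.24238016 347.28825245]
potrim [0.645  0.1966 0.115 ] [225.29036911 394.25222917]
```

View pics/m1.png

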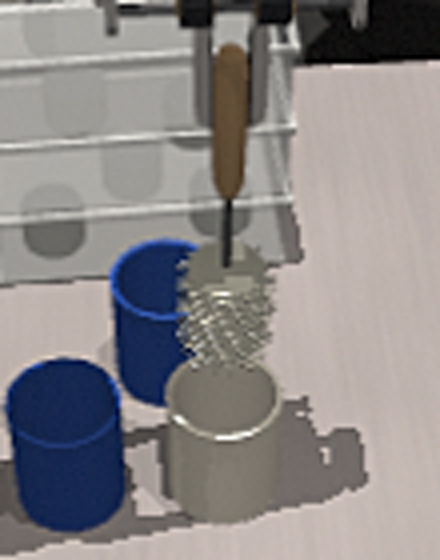

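```bash
python3 -m crank '[[0,0,0.15,-0.003,0,0],[0,0,0.3,-0.003,0,0],[0,0,0.45,-0.003,0,0],[0,0,0.6,-0.003,0,0],[0,0,0.8,-0.003,0,0],[0,0,1,-0.003,0,0],[0,0,1,-0.003,0,0]]'; python3 go.py 0.6461 0.1957 0.252 0
```

```text
t: 25.42
position: [0.6449, 0.1953, 0.2943]
orientation: [[0.001, 1.0, -0.006], [1.0, -0.001, -0.001], [-0.001, -0.006, -1.0]]
wrist_force: [0.2, -0.7, -1.3]
finger_gap: 0.0238
t 25.43 grasp [0.645  0.1953 0.3131] tcp-> [0.6461 0.1957 0.2332] gap 0.0238 F [ 0.2 -0.7 -1.3]
shift [0.005 0.016 0.61 ] turn [-0.004   0.0008 -0.0007] q [ 0.17  0.38  1.15 -0.    1.63  0.17]
```

```bash
python3 -m crank '[[0,0.01,0.15,-0.002,0,0],[0.005,0.016,0.3,-0.004,0,0],[0.005,0.016,0.45,-0.004,0,0],[0.005,0.016,0.52,-0.004,0,0],[0.005,0.016,0.55,-0.004,0,0],[0.005,0.016,0.55,-0.004,0,0]]'; python3 go.py 0.6461 0.1957 0.252 0
```

```text
t: 26.18
position: [0.6481, 0.1961, 0.2427]
orientation: [[0.001, 1.0, 0.006], [1.0, -0.001, -0.0], [-0.0, 0.006, -1.0]]
wrist_force: [-1.0, 0.3, -1.2]
finger_gap: 0.024
t 26.18 grasp [0.648  0.1961 0.2615] tcp-> [0.6461 0.1957 0.2332] gap 0.024 F [-1.   0.3 -1.2]
shift [-0.004 -0.02   0.095] turn [ 0.0038  0.0002 -0.0006] q [ 0.17  0.4   1.22 -0.    1.52  0.17]
```

```bash
python3 -m crank '[[-0.002,-0.01,0.04,0.002,0,0],[-0.004,-0.02,0.07,0.003,0,0],[-0.004,-0.02,0.07,0.003,0,0]]'; python3 go.py 0.6461 0.1957 0.252 0; python3 -m crank '[[0,0,0.01,0,0,0],[0,0,0.02,0,0,0],[0,0,0.02,0,0,0]]'; python3 go.py 0.6461 0.1957 0.252 0
```

```text
t: 26.55
position: [0.6457, 0.1956, 0.2352]
orientation: [[0.001, 1.0, 0.0], [1.0, -0.001, -0.0], [-0.0, 0.0, -1.0]]
wrist_force: [0.1, 0.7, -1.5]
finger_gap: 0.0234
t 26.55 grasp [0.6457 0.1956 0.254 ] tcp-> [0.6461 0.1957 0.2332] gap 0.0234 F [ 0.1  0.7 -1.5]
shift [0.001 0.004 0.02 ] turn [ 0.0002  0.0003 -0.0006] q [ 0.17  0.4   1.24 -0.    1.51  0.17]
t: 26.92
position: [0.6461, 0.1957, 0.2337]
orientation: [[0.001, 1.0, 0.001], [1.0, -0.001, -0.0], [-0.0, 0.001, -1.0]]
wrist_force: [0.5, 0.3, -0.3]
finger_gap: 0.0238
t 26.93 grasp [0.6461 0.1957 0.2525] tcp-> [0.6461 0.1957 0.2332] gap 0.0238 F [ 0.5  0.3 -0.3]
shift [0.    0.    0.005] turn [ 0.0008  0.0002 -0.0006] q [ 0.17  0.4   1.24 -0.    1.5   0.17]
```

```bash
python3 -m crank '[[0,0,0.01,0,0,0],[0,0,0.01,0,0,0],[0,0,0.01,0,0,0]]'; python3 go.py 0.6461 0.1957 0.252 0
```

```text
t: 27.3
position: [0.6461, 0.1957, 0.2329]
orientation: [[0.001, 1.0, 0.002], [1.0, -0.001, -0.0], [-0.0, 0.002, -1.0]]
wrist_force: [0.2, 1.3, 0.4]
finger_gap: 0.0237
t 27.3 grasp [0.6461 0.1957 0.2517] tcp-> [0.6461 0.1957 0.2332] gap 0.0237 F [0.2 1.3 0.4]
shift [-0.    -0.    -0.003] turn [ 0.001   0.0001 -0.0006] q [ 0.17  0.4   1.24 -0.    1.5   0.17]
```

```bash
python3 -m crank '[[0,0,0,0,0,0],[0,0,0,0,0,0],[0,0,0,0,0,0],[0,0,0,0,0,0],[0,0,0,0,0,0],[0,0,0,0,0,0],[0,0,0,0,0,0],[0,0,0,0,0,0]]' 1
python3 - <<'E'
from h import *
d=shot('scene'); crop(d['frame'],250,60,380,190,4,'n1.png')
E
```

```text
t: 28.3
position: [0.646, 0.1957, 0.2325]
orientation: [[0.001, 1.0, 0.001], [1.0, -0.001, -0.0], [-0.0, 0.001, -1.0]]
wrist_force: [0.6, -0.1, 0.2]
finger_gap: 0.0936
```

View pics/n1.png

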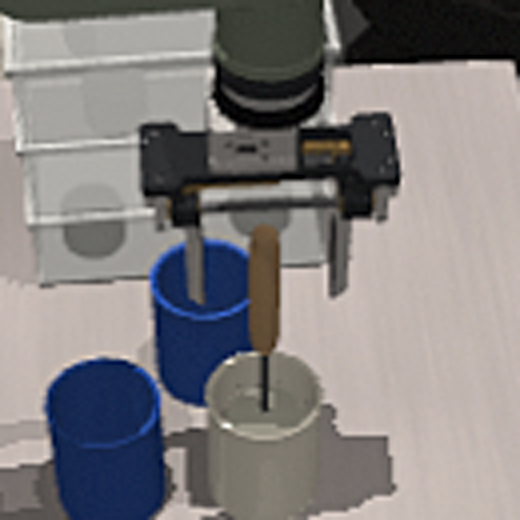

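The brush stands free in the pot, with its handle at about (316,118) in the scene picture, and the jaws are fully open. I go straight up, then aside.

```bash
python3 -m crank '[[0,0,-0.2,0,0,0],[0,0,-0.5,0,0,0],[0,0,-0.8,0,0,0],[0,0,-1,0,0,0],[0,0,-1,0,0,0]]'; python3 -m crank '[[0,0,-0.5,0,0,0],[0,0,-0.8,0,0,0],[0,0,-0.8,0,0,0]]';python3 -m crank '[[0,-0.5,0,0,0,0],[0,-1,0,0,0,0],[0,-1,0,0,0,0]]'; python3 -m crank '[[0,-0.5,0,0,0,0],[0,-1,0,0,0,0],[0,-1,0,0,0,0],[0,-1,0,0,0,0]]'
python3 - <<'E'
from h import *
S,T=shot('scene'),shot('top'); save(S['frame'],'p1.png'); save(T['frame'],'p2.png')
A=cv2.resize(S['frame'][105:205,250:350],None,fx=4,fy=4,interpolation=cv2.INTER_CUBIC);B=cv2.resize(S['frame'][225:325,270:370],None,fx=4,fy=4,interpolation=cv2.INTER_CUBIC)
save(np.hstack([A,B]),'p3.png')
E
```

```text
t: 28.98
position: [0.6473, 0.196, 0.3369]
orientation: [[0.001, 1.0, 0.008], [1.0, -0.001, 0.001], [0.001, 0.008, -1.0]]
wrist_force: [0.2, 0.6, 0.3]
finger_gap: 0.0938
t: 29.35
position: [0.6467, 0.1959, 0.4155]
orientation: [[0.001, 1.0, 0.007], [1.0, -0.001, 0.001], [0.001, 0.007, -1.0]]
wrist_force: [0.4, -0.5, -0.1]
finger_gap: 0.0942
t: 29.72
position: [0.542, 0.196, 0.4098]
orientation: [[-0.001, 1.0, -0.004], [1.0, 0.001, -0.001], [-0.001, -0.004, -1.0]]
wrist_force: [0.9, -0.5, 0.1]
finger_gap: 0.0937
t: 30.22
position: [0.4467, 0.1959, 0.4116]
orientation: [[0.001, 1.0, 0.001], [1.0, -0.001, -0.001], [-0.001, 0.001, -1.0]]
wrist_force: [-0.2, 0.1, 0.3]
finger_gap: 0.0936
```

View pics/p1.png

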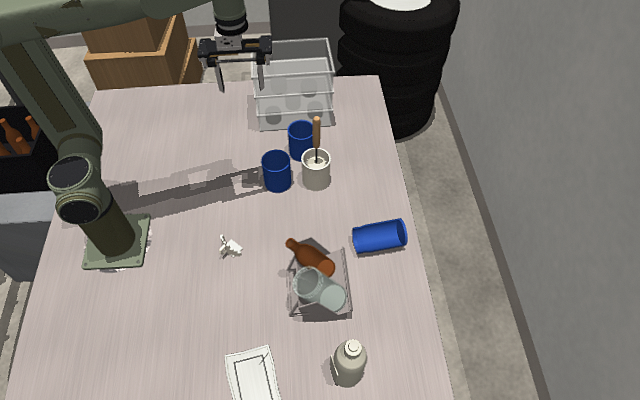

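View pics/p2.png

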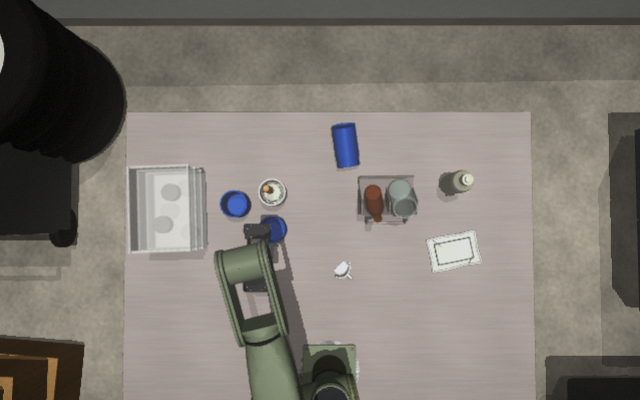

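View pics/p3.png

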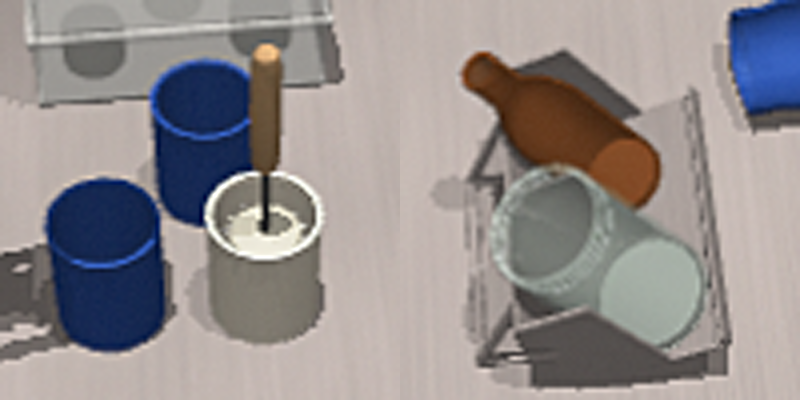

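The pictures show the brush upright in the white pot (scene (316,118) to (316,168)). The jar, bottle, pots, detergent and shard are at the same pixels as at the start. Nothing touches the robot, so I hand in.

```bash
python3 -c "
from plant import r
print(r.sign_off())"
```

```text
the job is handed in; nothing more can be done
None
```

I took the brush from the white pot, scrubbed the clear jar with three strokes, set the brush back upright in its pot, and handed the job in at about 30 s.

**Last checks:** The brush stands free and bristles down in the pot. The jar, beer bottle, pots, detergent, shard and tray look unmoved against the first pictures. The arm is clear, with the gripper open.

**What disagreed or went less well:**
- **Jar floor:** The brush met the floor about 13 mm earlier than my camera fit predicted. On the first stroke this compressed the springy end fully and pressed with about 28 N along the jar's axis before I backed off. That is less gentle than I wanted. The later strokes pressed with about 4–5 N, and the jar did not shift.
- **Stroke tops:** The tops were about half the head out: 47–59%, depending on whether I trust the contact or the camera for the mouth's position. The first stroke paused at 40–51% before I raised it to the same height.

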